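# Fit the agitator key into the developing tank and hold it pressed home

## Robot

A 6-joint arm with a two-finger parallel gripper is mounted at the origin on a cart in front of the work surface, level with it; the furniture and walls round the work are solid. World frame = base frame: x ahead of the robot, y to its left, z up, the work surface at z = 0. Lengths are in mm, angles in rad, forces in N, time in s.
With the tool pointing down it reaches from about 350 to 925 mm from the base axis. Payload 6.4 kg.
Tool frame: the origin (TCP) lies midway between the tips of the shut fingers; the grasp point (between the pads) lies 19 mm behind it; z points along the fingers, y is the direction in which the jaws open and shut (so a half turn about z gives the same grasp; the last joint's range is limited). The gripper opens to 85 mm and grips with 20 to 120 N. Pads are 22 mm wide; open, the fingers measure 114 mm over their backs; the gripper's body (76 mm by 85 mm) begins 54 mm behind the grasp point. The pads swing forward as they close: fully open they stand 13 mm farther back than shut.
Start: joints at [0.941, 0.245, 1.558, -0, 1.339, -0.174], TCP at [286.117, 583.653, 231.29] pointing down, gripper open.
Joint ranges: [-3.13, 3.13], [-1.02, 2.26], [0.13, 2.54], [-0.95, 4.09], [0.21, 2.88], [-2.74, 2.74]. Speed limits (rad/s): [2.57, 2.57, 3.14, 3.14, 3.14, 3.14].

## Interface

Orientations are given as a 3x3 rotation matrix whose columns are the frame's x, y, z axes.
In Python, from cell import robot gives the robot as it stands. The module is installed in compiled form; this text tells all that it offers.
- The arm moves only by the shell command python3 -m handwheel 'ROWS' [FORCE]. ROWS is a JSON object of lists of equal length, an entry for each row: "dp": the shift along the tool's x, y, z in cm, a list of three; "dr": the turn, a rotation vector about the tool's x, y, z in degrees, a list of three; "jaw": the closure, from 0 (fully open) to 1 (shut). A call has 1 to 12 rows; each row is the pose to reach, as a shift and turn from the pose commanded when the call began, along the tool's axes at that moment; what a row does not reach only later rows make up. A row lasts 1/10 s, in which the tool goes at most 50 mm and 8.59 degrees, less where a joint would pass 70% of its speed; a pose out of reach is approached as far as the arm can. A call with a gripper value outside its range is refused whole. The fingers move at their own pace and stop on an object; FORCE is the grip in N (left out, the last holds). Time passes only in rows, so rows that repeat a pose let the fingers close. It gives the time, the measured TCP pose, the force and the opening at its end, in the units of the state.
- robot.observe(): the state, without advancing time (a new reading comes with each control period).
- robot.capture(name): name is "side" or "top"; returns the picture (480x640x3 uint8, blue, green, red); there is no depth.
- robot.camera_info(name): a dict with "fx", "fy", "cx", "cy" (pixels), "R" (3x3) and "t" (3): a world point X has camera coordinates R X + t. Camera axes: x right, y down, z forward; pixel columns grow to the right and rows downward; lengths in mm; the calibration is good to about 2 mm. A picture is of the moment at which its call begins. camera_info takes no time and is no camera call.
- robot.job_done(): hands the job in, once; it reports no verdict.
The state is a dict: "t": time; "joints": joint angles; "qd": joint speeds; "tau": joint torques, N m; "position": TCP position; "ee_rot": TCP orientation; "wrist_force": force on the tool from outside, world axes, zero at the start; "moment": the same for the moment, N m; "grip_width": opening from 0.0 (shut) to 1.0 (fully open).
Only numpy, scipy, OpenCV 4.12 (cv2) and the standard library are available. Lean on these libraries where they do the work, as an engineer would, in place of code of your own. Each camera call takes 0.05 s, during which the arm holds its last target.

## Task

Fit the red agitator key to the black developing tank. First take away the cork block that covers the tank's mouth and lay it flat on the bare table, a hand's breadth clear of the tank; then lift the key out of its wooden rest, turn it until the long and short ribs of its stem match the long and short slots of the yellow drive socket, and push it straight down against the spring until its flange sits fully home on the tank's rim. Finish while still gripping the key and pressing it home (the spring lifts it if you let go), and leave the other things on the table where they are.

Things in the scene. Friction and masses are not known exactly. Their poses are not given: they have to be found in the camera images.
- tank_seat (a point): Centre of the tank's rim, on the tank's axis, 75 mm above the table; z up. The tank is a fixed round black tub, 100 mm across, with a grey neck whose flat top, the rim, is 67 mm across outside and 55 mm inside. Small lugs reach 62 mm from the axis at 50 mm height. Its place varies, and may be swapped with that of the rest.
- drive_mouth (a point): Centre of the mouth of the yellow drive socket in the tank's neck, on the tank's axis, 2 mm below the rim's top; z up. Two crossed slots, both 9.5 mm wide: the long one along x reaches 16 mm from the axis each way, the short one along y 9.5 mm. They fit the key at every half turn and are open for 16 mm down to a spring plunger. The socket can turn about the axis, stiffly (0.12 N m).
- plunger (a joint): Spring plunger at the bottom of the socket: 0 = up, grows in m as it is pressed down, 0.011 at most. It starts to move at about 3 N, and is about 8 mm down at about 8 N when the key is fully home.
- key_grip (a point): Centre of the flat grip of the red agitator key, which stands upright (z up) in the rest. Grip: 44 mm along the key's x, 14 mm thick along y, 40 mm high, from 20 mm below to 20 mm above this point; a collar 26 mm across fills the lowest 6 mm. Below it is a round red flange, 60 mm across, 6 mm thick, its underside 26 mm below this point. About 80 g.
- key_seat (a point): Centre of the underside of the key's flange; axes as the key's. Under it the white stem reaches 26 mm down: two crossed ribs 6 mm thick with rounded lower ends, the long one along x (as the grip) 28 mm across, the short one along y 15 mm. Fully home this point lies at the rim's height, on the tank's axis.
- rest: Fixed wooden block, 88 x 88 x 40 mm, origin at the centre of its underside, with a round 33 mm hole in the top in which the key's stem hangs, the flange lying on the block's top. The key starts turned at least 0.5 rad from fitting the slots.
- cork_center (a point): Centre of the brown cork block, 60 mm (x) by 95 mm (y) by 38 mm high, about 60 g, which lies flat on the tank's rim and covers the mouth (another cork block far at the back is not meant). Lying flat on the table its centre is 19 mm up.
- bottle_tall: Bystander: brown bottle, 60 mm across, 130 mm high, behind the middle of the work; origin at the centre of its underside.
- bottle_small: Bystander: brown bottle, 54 mm across, 118 mm high, behind the right of the work; origin at the centre of its underside.
There are look-alikes about, which are no part of the job. What is shaped like the part that bears cork_center but turquoise is not meant. Leave any green look-alike of the part that bears key_grip alone.

How it is judged:
By the outcome, as a careful person would: the job done as asked, in the order asked, and still so for the second after the job is handed in, while the arm keeps its last pose, push and grip.
It also fails if it takes over 56 s, if anything falls off the work surface, if the arm or the gripper's body presses on something with over 40 N, if the wrist force passes 120 N, or if a joint passes its speed limit or range.

## Working session

There is one attempt and no reset: what is moved stays moved. The work goes in short steps, Python scripts to look and compute and a shell command to move; the robot and the scene stay as the last step left them, time stands still between calls to the robot, and variables do not carry over. Pictures are saved under pics/ and viewed, and the job is handed in when it is done.

```bash
mkdir -p pics; python3 - <<'E'
from cell import robot
import cv2,numpy as np
for n in("side","top"):
    cv2.imwrite(f"pics/{n}0.png",robot.capture(n))
    c=robot.camera_info(n);print(n,{k:np.round(v,3).tolist() for k,v in c.items()}, (-np.array(c["R"]).T@np.array(c["t"])).round())
s=robot.observe();print({k:np.round(v,3).tolist() for k,v in s.items()})
E
```

```text
side {'fx': 503.116, 'fy': 503.116, 'cx': 329.379, 'cy': 238.899, 'R': [[-0.999, 0.053, -0.002], [0.027, 0.48, -0.877], [-0.045, -0.875, -0.481]], 't': [525.064, 83.457, 1127.074]} [573. 919. 617.]
top {'fx': 490.479, 'fy': 490.479, 'cx': 333.751, 'cy': 232.305, 'R': [[-0.005, -1.0, 0.001], [-0.985, 0.005, -0.173], [0.173, -0.002, -0.985]], 't': [-38.73, 536.318, 1044.178]} [ 347.  -39. 1121.]
{'t': 0.1, 'joints': [0.941, 0.246, 1.559, -0.0, 1.339, -0.174], 'qd': [0.001, -0.004, -0.004, 0.0, 0.002, 0.001], 'tau': [-0.0, -43.067, -32.713, -0.0, 0.003, 0.0], 'position': [285.804, 583.229, 230.279], 'ee_rot': [[-0.898, 0.44, -0.001], [0.44, 0.898, -0.001], [0.0, -0.002, -1.0]], 'wrist_force': [0.534, -0.398, 1.107], 'moment': [0.003, -0.005, -0.044], 'grip_width': 1.001}
```

View pics/top0.png

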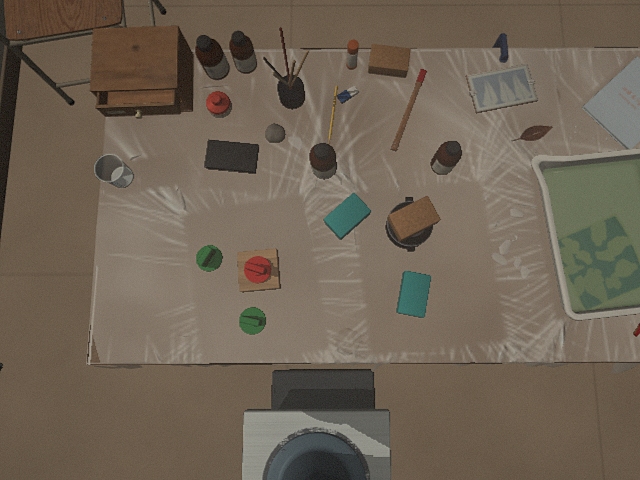

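View pics/side0.png

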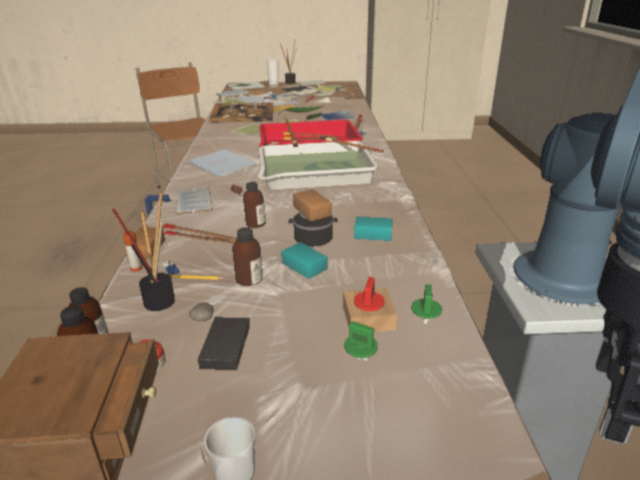

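The top view shows the red key in the wooden rest at about (258,269), with green look-alikes at (209,258) and (252,321). The brown cork on the black tank is at about (413,218). Two turquoise blocks are at (347,216) and (414,294), and another cork is at the back at (389,60). The ones meant are the red key in the rest and the brown cork on the tank. I'll confirm that in enlarged crops.

```bash
cat > h.py <<'E'
import numpy as np,cv2
from cell import robot
def ray(n,uv):
    c=robot.camera_info(n);R=np.array(c["R"]);t=np.array(c["t"])
    d=R.T@np.array([(uv[0]-c["cx"])/c["fx"],(uv[1]-c["cy"])/c["fy"],1]);return -R.T@t,d
def onz(n,uv,z):
    o,d=ray(n,uv);return (o+d*(z-o[2])/d[2])
def proj(n,X):
    c=robot.camera_info(n);p=np.array(c["R"])@np.array(X)+np.array(c["t"]);return [c["fx"]*p[0]/p[2]+c["cx"],c["fy"]*p[1]/p[2]+c["cy"]]
def tri(uvt,uvs):
    o1,d1=ray("top",uvt);o2,d2=ray("side",uvs)
    A=np.stack([d1,-d2],1);s=np.linalg.lstsq(A,o2-o1,rcond=None)[0]
    a,b=o1+d1*s[0],o2+d2*s[1];return (a+b)/2,np.linalg.norm(a-b)
def blob(img,lo,hi,box):
    h=cv2.cvtColor(img,cv2.COLOR_BGR2HSV);m=cv2.inRange(h,np.array(lo),np.array(hi))
    z=np.zeros_like(m);x0,y0,x1,y1=box;z[y0:y1,x0:x1]=m[y0:y1,x0:x1];return z
E
python3 - <<'E'
import cv2,numpy as np
t=cv2.imread("pics/top0.png");s=cv2.imread("pics/side0.png")
def cr(i,x,y,w,h):return cv2.resize(i[y:y+h,x:x+w],(400,300),interpolation=cv2.INTER_CUBIC)
o=np.vstack([np.hstack([cr(t,370,180,80,60+0),cr(t,220,235,80,60)]),np.hstack([cr(s,270,180,80,60+0),cr(s,335,275,80,60)])])
cv2.imwrite("pics/crop0.png",o)
E
```

```text
(no output)
```

View pics/crop0.png

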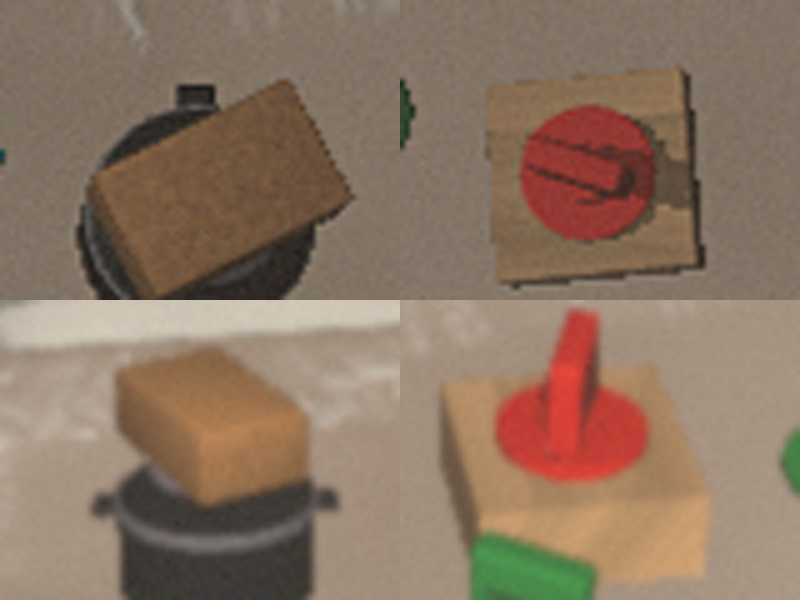

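The crops confirm it: a brown cork lies across the black tank with the grey neck, and the red key stands in the wooden block. Next I'll measure them.

```bash
python3 - <<'E'
from h import *
t=cv2.imread("pics/top0.png");s=cv2.imread("pics/side0.png")
h=cv2.cvtColor(t,cv2.COLOR_BGR2HSV);hs=cv2.cvtColor(s,cv2.COLOR_BGR2HSV)
for p in[(413,218),(400,232),(430,225),(450,200),(395,240),(392,212)]:print(p,h[p[1],p[0]])
m=blob(t,(5,90,50),(16,255,255),(375,185,450,255));m=cv2.morphologyEx(m,cv2.MORPH_OPEN,np.ones((3,3)))
c=max(cv2.findContours(m,0,1)[0],key=cv2.contourArea);
P=np.array([onz("top",p[0],113)[:2] for p in c],np.float32)
r=cv2.minAreaRect(P);print("cork",r,cv2.boxPoints(r).round(1).tolist(), cv2.minAreaRect(c))
# key flange at z=46 & grip
m=blob(t,(0,140,60),(8,255,255),(225,240,290,300))|blob(t,(172,140,60),(180,255,255),(225,240,290,300))
c=max(cv2.findContours(m,0,1)[0],key=cv2.contourArea);print(cv2.minEnclosingCircle(c),cv2.fitEllipse(c))
e=cv2.fitEllipse(c);print("flange",onz("top",e[0],46))
# rest: brighter wood
m=blob(t,(8,70,90),(20,255,255),(225,240,290,300));m|=blob(t,(0,140,60),(8,255,255),(225,240,290,300))
m=cv2.morphologyEx(m,cv2.MORPH_CLOSE,np.ones((5,5)))
c=max(cv2.findContours(m,0,1)[0],key=cv2.contourArea)
P=np.array([onz("top",p[0],40)[:2] for p in c],np.float32);print("rest",cv2.minAreaRect(P))
# tank dark
cv2.imwrite("pics/tk.png",np.hstack([cv2.resize(t[185:260,370:450],(400,375),interpolation=2),cv2.resize(s[180:255,270:350],(400,375),interpolation=2)]))
E
```

```text
(413, 218) [ 13 116 112]
(400, 232) [ 13 123 116]
(430, 225) [16 90 68]
(450, 200) [ 16  55 130]
(395, 240) [10 17 91]
(392, 212) [14 91 70]
cork ((554.1764526367188, -207.79632568359375), (61.78588104248047, 100.33110046386719), 25.76038932800293) [[504.6000061035156, -176.0], [548.2000122070312, -266.3999938964844], [603.7999877929688, -239.60000610351562], [560.2000122070312, -149.1999969482422]] ((413.04156494140625, 218.01449584960938), (29.25240135192871, 47.63607406616211), 64.23067474365234)
((257.0, 269.0), 13.601571083068848) ((256.933837890625, 269.2030334472656), (25.57632827758789, 26.52372932434082), 54.83295822143555)
flange [454.80942876 127.69424433  46.        ]
rest ((454.8539123535156, 127.64442443847656), (88.20447540283203, 88.7349624633789), 5.048543930053711)
```

View pics/tk.png

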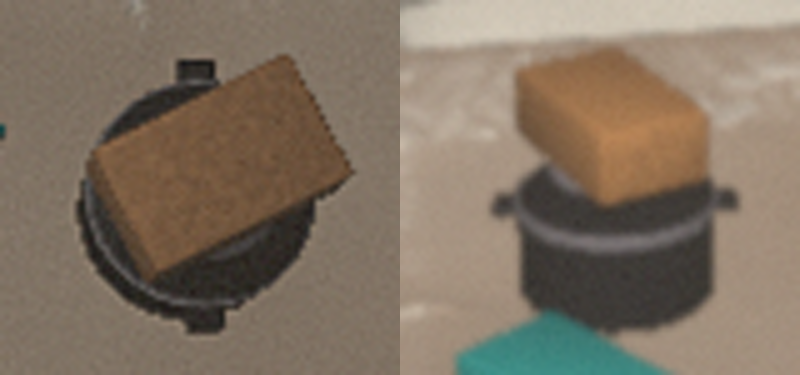

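```bash
python3 - <<'E'
from h import *
for p in[(335,295),(330,285),(480,275),(490,250)]:print(p,onz("top",p,0).round())
a=onz("top",(409.2,199),50);b=onz("top",(411.2,249),50);print(a,b,(a+b)/2)
print(tri((409.2,199),(290.6,221)),tri((411.2,249),(335.6,220)))
for p in[(347,216),(414,294),(252,321),(209,258)]:print(p,onz("top",p,30).round())
for p in[(447,170),(322,175)]:print(p,onz("top",p,0).round())
E
```

```text
(335, 295) [400. -44.   0.]
(330, 285) [422. -32.   0.]
(480, 275) [ 444. -376.    0.]
(490, 250) [ 501. -402.    0.]
[ 610.63027309 -211.2446109    50.        ] [ 497.32552355 -212.04485007   50.        ] [ 553.97789832 -211.64473048   50.        ]
(array([ 611.32400237, -211.41200019,   49.40166475]), np.float64(1.066236002286175)) (array([ 498.16770315, -212.39634362,   48.48769017]), np.float64(1.2616450592170307))
(347, 216) [577. -72.  30.]
(414, 294) [ 400. -218.   30.]
(252, 321) [343. 138.  30.]
(209, 258) [482. 238.  30.]
(447, 170) [ 693. -311.    0.]
(322, 175) [682. -14.   0.]
```

```bash
python3 -m handwheel '{"dp":[[-5,-5,0],[-8,-8,0],[-12,-12,0],[-16,-16,0],[-20,-20,0],[-24,-24,0],[-27,-27,0],[-31,-31,0],[-34,-34,0],[-38,-38,0],[-41,-41,0],[-44,-44,0]],"dr":[[0,0,8],[0,0,16],[0,0,24],[0,0,32],[0,0,38],[0,0,38],[0,0,38],[0,0,38],[0,0,38],[0,0,38],[0,0,38],[0,0,38]],"jaw":[0,0,0,0,0,0,0,0,0,0,0,0]}' 40
```

```text
t: 1.3
position: [480.3, 13.9, 231.1]
ee_rot: [[-0.436, 0.9, 0.0], [0.9, 0.436, 0.0], [0.0, 0.0, -1.0]]
wrist_force: [1.7, 0.2, -0.3]
grip_width: 0.998
```

```bash
cat >> h.py <<'E'
def go(x,y,z,yaw=None):
    s=robot.observe();R=np.array(s["ee_rot"]);d=np.array([x,y,z])-np.array(s["position"])
    cy=np.degrees(np.arctan2(R[1,1],R[0,1]));print("t",round(s["t"],2),"pos",np.round(s["position"],1),"yawY",cy.round(1),"F",np.round(s["wrist_force"],1),"w",s["grip_width"],"q6",s["joints"][5])
    print("dp cm",(R.T@d/10).round(2), "drz", None if yaw is None else round((cy-yaw+90)%180-90,1), "tilt",R[:2,2].round(4))
E
python3 -c "
from h import *
go(555,-210,200,25.7)"
```

```text
t 1.3 pos [480.3  13.9 231.1] yawY 25.9 F [ 1.7  0.2 -0.3] w 0.9980454679863999 q6 -0.6591509543239428
dp cm [-23.41  -3.05   3.11] drz 0.2 tilt [0.0001 0.0001]
```

```bash
python3 -m handwheel '{"dp":[[-5,-0.7,0],[-9,-1.3,1],[-13,-1.8,3],[-17,-2.3,5],[-20,-2.7,7],[-21.4,-2.9,9],[-21.4,-2.9,10],[-21.4,-2.9,10],[-21.4,-2.9,10]],"dr":[[0,0,0],[0,0,0],[0,0,0],[0,0,0],[0,0,0],[0,0,0],[0,0,0],[0,0,0],[0,0,0]],"jaw":[0,0,0,0,0,0,0,0,0]}'
python3 - <<'E'
from h import *
go(555,-210,82,25.7)
t=robot.capture("top");s=robot.capture("side")
cv2.imwrite("pics/p1.png",np.hstack([cv2.resize(t[150:270,340:500],(400,300),interpolation=2),cv2.resize(s[130:250,230:390],(400,300),interpolation=2)]))
E
```

```text
t: 2.2
position: [547.6, -188.3, 131.7]
ee_rot: [[-0.437, 0.899, 0.0], [0.899, 0.437, 0.0], [0.0, 0.0, -1.0]]
wrist_force: [0.1, -0.3, 0.7]
grip_width: 0.998
t 2.2 pos [ 547.6 -188.3  131.7] yawY 25.9 F [ 0.1 -0.3  0.7] w 0.9975468118331744 q6 -0.9798257229821054
dp cm [-2.27 -0.29  4.97] drz 0.2 tilt [0.0001 0.0001]
```

View pics/p1.png

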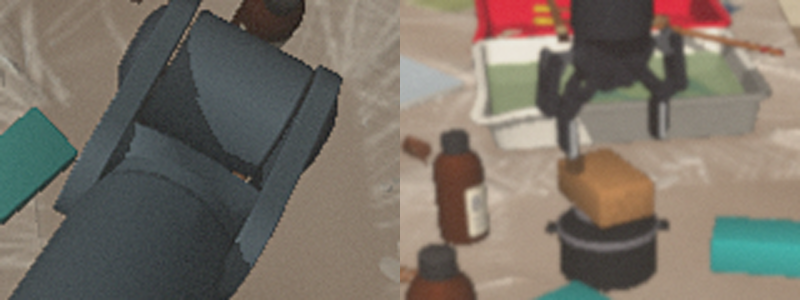

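```bash
python3 -m handwheel '{"dp":[[-2.2,-0.2,0],[-2.2,-0.2,0],[-2.2,-0.2,0.5]],"dr":[[0,0,0.2],[0,0,0.2],[0,0,0.2]],"jaw":[0,0,0]}'
python3 - <<'E'
from h import *
go(555,-210,82,25.7)
s=robot.capture("side")
cv2.imwrite("pics/p2.png",cv2.resize(s[130:250,230:390],(800,600),interpolation=2))
E
```

```text
t: 2.6
position: [556.3, -209.9, 127.8]
ee_rot: [[-0.434, 0.901, 0.003], [0.901, 0.434, -0.001], [-0.002, 0.002, -1.0]]
wrist_force: [0.9, -0.2, -0.2]
grip_width: 0.997
t 2.6 pos [ 556.3 -209.9  127.8] yawY 25.7 F [ 0.9 -0.2 -0.2] w 0.997336894300101 q6 -1.0000009491021709
dp cm [ 0.06 -0.13  4.58] drz -0.0 tilt [ 0.0026 -0.0014]
```

View pics/p2.png

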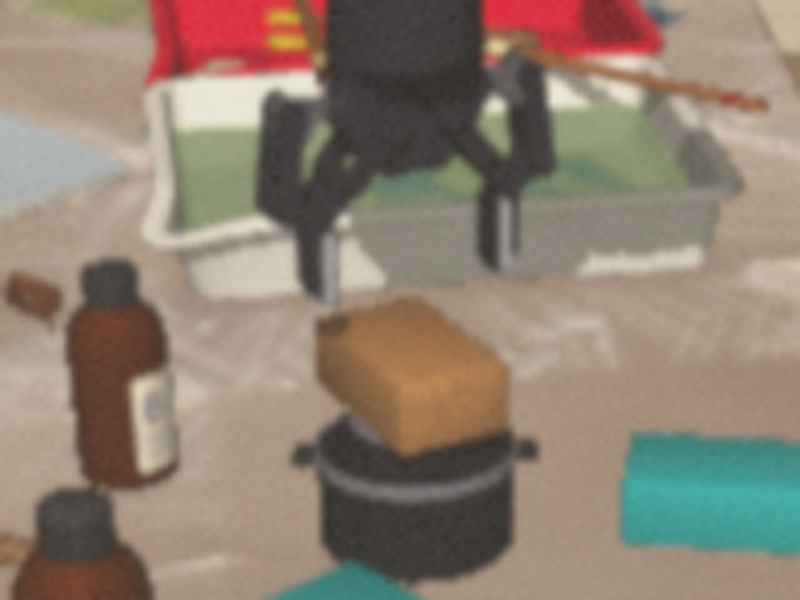

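The open fingers straddle the cork: in the crop the pads are at (330,270) and (500,240), over its short axis. I'll descend and grip.

```bash
python3 -m handwheel '{"dp":[[0,-0.1,2],[0,-0.1,4],[0,-0.1,4.7],[0,-0.1,4.7],[0,-0.1,4.7],[0,-0.1,4.7],[0,-0.1,4.7],[0,-0.1,4.7],[0,-0.1,4.7],[0,-0.1,4.7]],"dr":[[0,0,0],[0,0,0],[0,0,0],[0,0,0],[0,0,0],[0,0,0],[0,0,0],[0,0,0],[0,0,0],[0,0,0]],"jaw":[0,0,0,0,0.5,0.5,0.5,0.5,0.5,0.5]}' 40
python3 -c "
from h import *
go(420,-30,170,25.7)"
```

```text
t: 3.65
position: [555.5, -210.8, 80.9]
ee_rot: [[-0.433, 0.901, 0.002], [0.901, 0.433, -0.001], [-0.002, 0.002, -1.0]]
wrist_force: [-0.5, 1.2, 6.6]
grip_width: 0.693
t 3.65 pos [ 555.5 -210.8   80.9] yawY 25.7 F [-0.5  1.2  6.6] w 0.6929098223768586 q6 -1.00178739072875
dp cm [22.15 -4.36 -8.97] drz -0.0 tilt [ 0.0023 -0.0012]
```

```bash
python3 -m handwheel '{"dp":[[0,0,-2],[0,0,-5],[1,-0.2,-8],[4,-1,-8],[8,-1.6,-8],[12,-2.4,-8],[16,-3.2,-8],[20,-4,-8],[22.1,-4.4,-8],[22.1,-4.4,-8],[22.1,-4.4,-8]],"dr":[[0,0,0],[0,0,0],[0,0,0],[0,0,0],[0,0,0],[0,0,0],[0,0,0],[0,0,0],[0,0,0],[0,0,0],[0,0,0]],"jaw":[0.5,0.5,0.5,0.5,0.5,0.5,0.5,0.5,0.5,0.5,0.5]}' 40
python3 - <<'E'
from h import *
go(420,-30,7,25.7)
t=robot.capture("top");s=robot.capture("side")
cv2.imwrite("pics/p3.png",np.hstack([cv2.resize(t[150:330,300:500],(400,360),interpolation=2),cv2.resize(s[150:330,230:430],(400,360),interpolation=2)]))
cv2.imwrite("pics/top3.png",t);cv2.imwrite("pics/side3.png",s)
E
```

```text
t: 4.75
position: [419.3, -30.4, 159.4]
ee_rot: [[-0.434, 0.901, 0.001], [0.901, 0.434, -0.001], [-0.001, 0.0, -1.0]]
wrist_force: [-0.1, 0.1, -0.8]
grip_width: 0.695
t 4.75 pos [419.3 -30.4 159.4] yawY 25.7 F [-0.1  0.1 -0.8] w 0.6950169338302106 q6 -0.7920900403233886
dp cm [ 0.02  0.07 15.24] drz 0.0 tilt [ 0.0008 -0.0006]
```

View pics/p3.png

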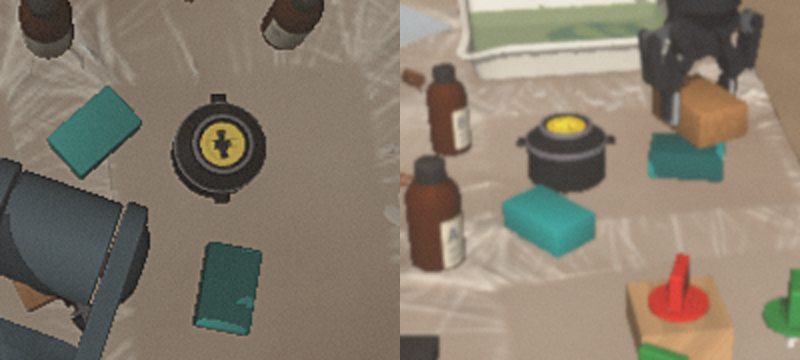

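The cork is held level, and the tank's yellow socket is visible with its slots at about top px (411,222). I'll lower the cork to the table.

```bash
python3 -m handwheel '{"dp":[[0,0,4],[0,0,8],[0,0,12],[0,0,14],[0,0,15],[0,0,15.2],[0,0,15.3]],"dr":[[0,0,0],[0,0,0],[0,0,0],[0,0,0],[0,0,0],[0,0,0],[0,0,0]],"jaw":[0.5,0.5,0.5,0.5,0.5,0.5,0.5]}' 40
```

```text
t: 5.55
position: [420.3, -30.9, 7.0]
ee_rot: [[-0.433, 0.901, 0.002], [0.901, 0.433, -0.001], [-0.001, 0.001, -1.0]]
wrist_force: [0.1, 0.4, -0.2]
grip_width: 0.695
```

```bash
python3 - <<'E'
from h import *
import cv2
t=cv2.imread("pics/top3.png")
cv2.imwrite("pics/sock.png",cv2.resize(t[192:252,371:451],(800,600),interpolation=2))
E
```

```text
(no output)
```

View pics/sock.png

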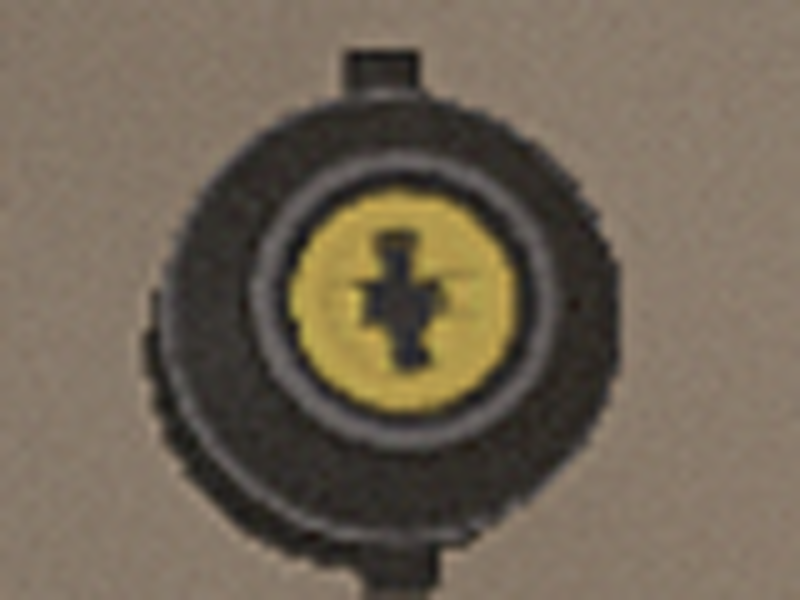

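```bash
python3 -m handwheel '{"dp":[[0,0,0.1],[0,0,0],[0,0,0],[0,0,-4],[0,0,-9],[0,0,-14],[0,0,-15]],"dr":[[0,0,0],[0,0,0],[0,0,0],[0,0,0],[0,0,0],[0,0,0],[0,0,0]],"jaw":[0.3,0.05,0,0,0,0,0]}' 40
python3 - <<'E'
from h import *
go(454.8,127.7,160)
t=robot.capture("top");s=robot.capture("side")
cv2.imwrite("pics/top4.png",t);cv2.imwrite("pics/side4.png",s)
cv2.imwrite("pics/p4.png",np.hstack([cv2.resize(s[205:255,282:349],(400,300),interpolation=2),cv2.resize(s[180:330,300:500],(400,300),interpolation=2)]))
f=8
b=cv2.resize(t[192:252,371:451],None,fx=f,fy=f,interpolation=2)
h=cv2.cvtColor(b,cv2.COLOR_BGR2HSV)
y=cv2.inRange(h,np.array((18,110,90)),np.array((35,255,255)))
c=max(cv2.findContours(y,0,1)[0],key=cv2.contourArea);hull=cv2.convexHull(c)
def full(p):return ((p[0]+.5)/f-.5+371,(p[1]+.5)/f-.5+192)
e=cv2.fitEllipse(hull);print("yellow disc",e, onz("top",full(e[0]),73))
d=np.zeros_like(y);cv2.drawContours(d,[hull],-1,255,-1);d=cv2.erode(d,np.ones((25,25)))
for th in(80,100,120):
    dk=((b.max(2)<th)&(d>0)).astype(np.uint8)
    k=cv2.findContours(dk,0,1)[0];k=max(k,key=cv2.contourArea)
    m=np.zeros_like(dk);cv2.drawContours(m,[k],-1,1,-1);v,u=np.nonzero(m)
    P=np.array([onz("top",full(p),73)[:2] for p in zip(u,v)]);mu=P.mean(0);w,V=np.linalg.eigh(np.cov((P-mu).T));print(th,len(P),mu,np.degrees(np.arctan2(V[1,1],V[0,1])),2*np.sqrt(w))
E
```

```text
t: 6.25
position: [422.9, -31.4, 163.2]
ee_rot: [[-0.434, 0.901, 0.013], [0.901, 0.434, -0.004], [-0.009, 0.009, -1.0]]
wrist_force: [0.6, 0.4, 0.7]
grip_width: 1.0
t 6.25 pos [422.9 -31.4 163.2] yawY 25.7 F [0.6 0.4 0.7] w 1.0003230977006925 q6 -0.7916062363058354
dp cm [12.96  9.77  0.29] drz None tilt [ 0.0125 -0.0044]
yellow disc ((322.7409973144531, 240.5143585205078), (177.76260375976562, 182.37940979003906), 100.96924591064453) [ 554.29629821 -209.65126816   73.        ]Traceback (most recent call last):
  File "<stdin>", line 18, in <module>
  File "h.py", line 7, in onz
    o,d=ray(n,uv);return (o+d*(z-o[2])/d[2])
        ~~~^^^^^^
  File "h.py", line 4, in ray
    c=robot.camera_info(n);R=np.array(c["R"]);t=np.array(c["t"])
ValueError: time passes only in moves, steps and waits
```

View pics/p4.png

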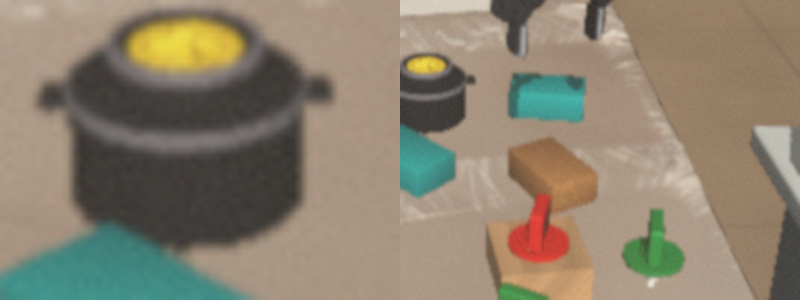

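The cork lies flat on the table (crop px (552,172)), well clear of the tank. Next is the slot angle, with the camera calibration cached.

```bash
sed -i 's/robot.camera_info(n)/CI(n)/' h.py; cat >> h.py <<'E'
_c={}
def CI(n):
    if n not in _c:_c[n]=robot.camera_info(n)
    return _c[n]
E
cat > m.py <<'E'
from h import *
import sys
t=cv2.imread(sys.argv[1])
f=8;x0,y0=371,192
b=cv2.resize(t[192:252,371:451],None,fx=f,fy=f,interpolation=2)
def full(p):return ((p[0]+.5)/f-.5+x0,(p[1]+.5)/f-.5+y0)
h=cv2.cvtColor(b,cv2.COLOR_BGR2HSV)
y=cv2.inRange(h,np.array((18,110,90)),np.array((35,255,255)))
c=max(cv2.findContours(y,0,1)[0],key=cv2.contourArea);hull=cv2.convexHull(c)
e=cv2.fitEllipse(hull);print("disc",onz("top",full(e[0]),73),e[1])
d=np.zeros_like(y);cv2.drawContours(d,[hull],-1,255,-1);d=cv2.erode(d,np.ones((25,25)))
for th in(80,100,120):
    dk=((b.max(2)<th)&(d>0)).astype(np.uint8)
    k=max(cv2.findContours(dk,0,1)[0],key=cv2.contourArea)
    m=np.zeros_like(dk);cv2.drawContours(m,[k],-1,1,-1);v,u=np.nonzero(m)
    P=np.array([onz("top",full(p),73)[:2] for p in zip(u,v)]);mu=P.mean(0);w,V=np.linalg.eigh(np.cov((P-mu).T));print(th,len(P),mu,np.degrees(np.arctan2(V[1,1],V[0,1])),2*np.sqrt(w))
# grey rim: bright ring outside yellow
# key grip top, z=86
b=cv2.resize(t[250:290,237:277],None,fx=f,fy=f,interpolation=2);x0,y0=237,250
cv2.imwrite("pics/key_"+sys.argv[2]+".png",cv2.resize(b,(600,600)))
E
python3 m.py pics/top4.png 4
python3 - <<'E'
import cv2,numpy as np
s=cv2.imread("pics/side4.png");k=cv2.imread("pics/key_4.png")
cv2.imwrite("pics/key4b.png",np.hstack([cv2.resize(k,(400,400)),cv2.resize(s[275:325,345:395],(400,400),interpolation=2)]))
E
```

```text
disc [ 554.29629821 -209.65126816   73.        ] (177.76260375976562, 182.37940979003906)
80 3416 [ 554.34870609 -209.16727267] -173.9348569123558 [ 6.58538773 14.94943106]
100 4108 [ 554.43192036 -209.24893872] -174.08798870944557 [ 7.38383747 15.58633872]
120 4717 [ 554.48390192 -209.2707095 ] -174.1388981810818 [ 8.00147592 16.11406103]
```

View pics/key4b.png

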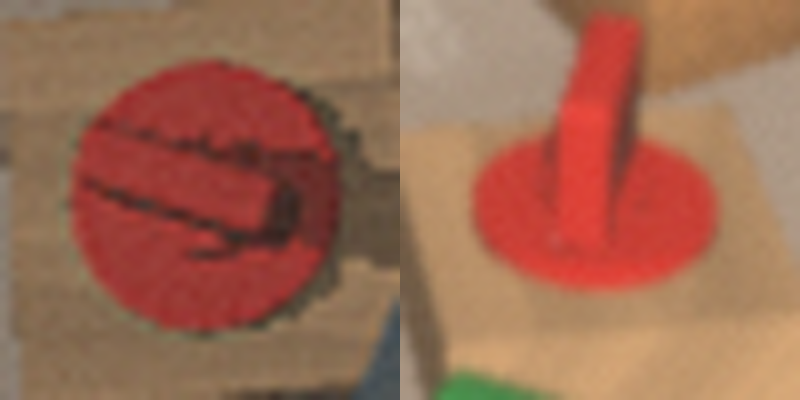

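```bash
python3 -m handwheel '{"dp":[[3,2.3,0],[6,4.6,0],[9,6.9,0],[12,9,0],[13,9.8,0],[13,9.8,0],[13,9.8,0],[13,9.8,0]],"dr":[[0,0,8.4],[0,0,16.8],[0,0,25.2],[0,0,33.6],[0,0,42],[0,0,42],[0,0,42],[0,0,42]],"jaw":[0,0,0,0,0,0,0,0]}' 40
python3 - <<'E'
from h import *
go(454.8,127.7,57,-16.3)
t=robot.capture("top");s=robot.capture("side")
cv2.imwrite("pics/top5.png",t)
cv2.imwrite("pics/p5.png",np.hstack([cv2.resize(t[220:340,200:360],(400,300),interpolation=2),cv2.resize(s[205:340,280:460],(400,300),interpolation=2)]))
E
```

```text
t: 7.15
position: [450.0, 129.2, 154.6]
ee_rot: [[0.28, 0.96, -0.003], [0.96, -0.28, -0.0], [-0.001, -0.003, -1.0]]
wrist_force: [-0.5, -0.7, -0.2]
grip_width: 1.0
t 7.15 pos [450.  129.2 154.6] yawY -16.3 F [-0.5 -0.7 -0.2] w 1.0003268649238481 q6 0.3206255232599828
dp cm [-0.    0.53  9.75] drz 0.0 tilt [-0.0032 -0.0002]
```

View pics/p5.png

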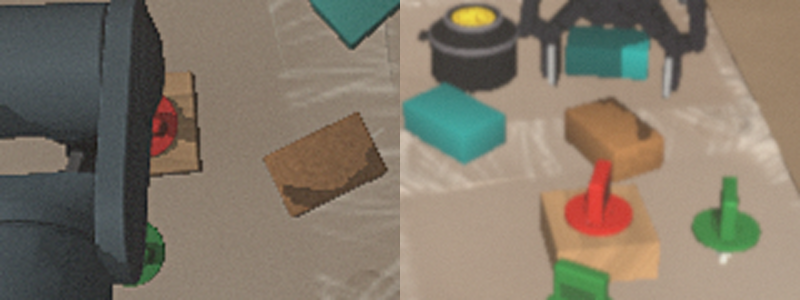

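```bash
python3 - <<'E'
from h import *
t=cv2.imread("pics/top5.png")
m=blob(t,(5,80,20),(17,255,255),(298,255,365,315));m=cv2.morphologyEx(m,cv2.MORPH_OPEN,np.ones((3,3)))
c=max(cv2.findContours(m,0,1)[0],key=cv2.contourArea)
P=np.array([onz("top",p[0],38)[:2] for p in c],np.float32);r=cv2.minAreaRect(P);print(r)
d=np.array(r[0])-[420.3,-30.9];print(d,"along jaw",d@[.901,.434],"perp",d@[-.434,.901])
E
```

```text
((419.49615478515625, -31.370079040527344), (58.96775436401367, 93.42790222167969), 26.083539962768555)
[-0.80384521 -0.47007904] along jaw -0.9282788421630969 perp -0.07467239227294559
```

```bash
python3 -m handwheel '{"dp":[[0,0.6,2],[0,0.6,5],[0,0.6,8],[0,0.6,9.5],[0,0.6,9.7],[0,0.6,9.7],[0,0.6,9.7]],"dr":[[0,0,0],[0,0,0],[0,0,0],[0,0,0],[0,0,0],[0,0,0],[0,0,0]],"jaw":[0,0,0,0,0,0,0]}' 80
python3 - <<'E'
from h import *
go(455.5,128,57,-16.3)
s=robot.capture("side")
cv2.imwrite("pics/p6.png",cv2.resize(s[230:340,310:450],(770,600),interpolation=2))
E
```

```text
t: 7.95
position: [457.9, 127.6, 60.5]
ee_rot: [[0.281, 0.96, 0.002], [0.96, -0.281, 0.0], [0.001, 0.002, -1.0]]
wrist_force: [0.1, 0.7, 0.8]
grip_width: 0.997
t 7.95 pos [457.9 127.6  60.5] yawY -16.3 F [0.1 0.7 0.8] w 0.9965918032300995 q6 0.3174946520774802
dp cm [-0.03 -0.24  0.35] drz -0.0 tilt [0.0022 0.0001]
```

View pics/p6.png

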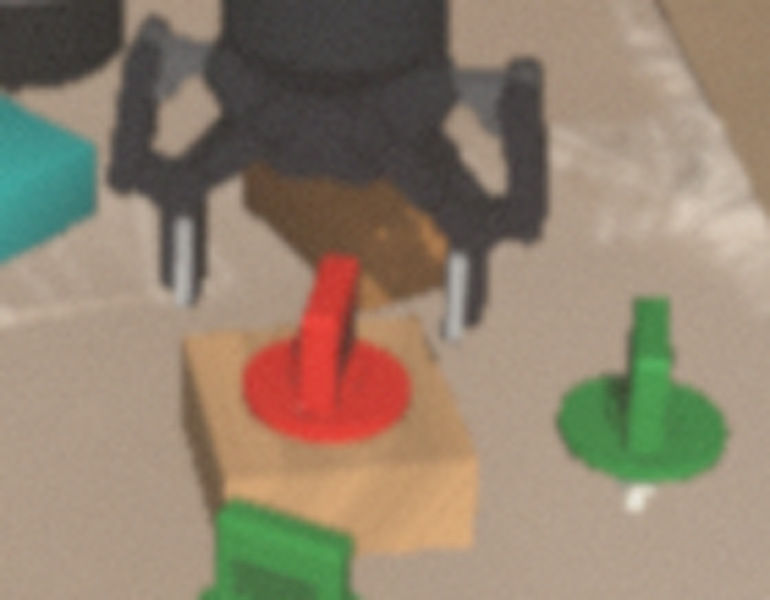

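The fingers straddle the red grip (crop px (330,330)), with the pads at (180,260) and (455,295). I'll close.

```bash
python3 -m handwheel '{"dp":[[0,-0.2,0.2],[0,-0.2,0.3],[0,-0.2,0.3],[0,-0.2,0.3],[0,-0.2,0.3],[0,-0.2,0.3],[0,-0.2,0.3],[0,-0.2,0.3],[0,-0.2,0.3],[0,-0.2,0.3]],"dr":[[0,0,0],[0,0,0],[0,0,0],[0,0,0],[0,0,0],[0,0,0],[0,0,0],[0,0,0],[0,0,0],[0,0,0]],"jaw":[0.3,0.6,1,1,1,1,1,1,1,1]}' 60
python3 - <<'E'
from h import *
go(455.5,128,57,-16.3)
s=robot.capture("side")
cv2.imwrite("pics/p7.png",cv2.resize(s[230:340,310:450],(770,600),interpolation=2))
E
```

```text
t: 9.0
position: [455.2, 128.3, 56.5]
ee_rot: [[0.281, 0.96, 0.001], [0.96, -0.281, 0.0], [0.0, 0.001, -1.0]]
wrist_force: [0.1, 0.8, 2.7]
grip_width: 0.156
t 9.0 pos [455.2 128.3  56.5] yawY -16.3 F [0.1 0.8 2.7] w 0.15607011309149402 q6 0.3190318844890195
dp cm [-0.02  0.03 -0.05] drz -0.0 tilt [0.0006 0.0001]
```

View pics/p7.png

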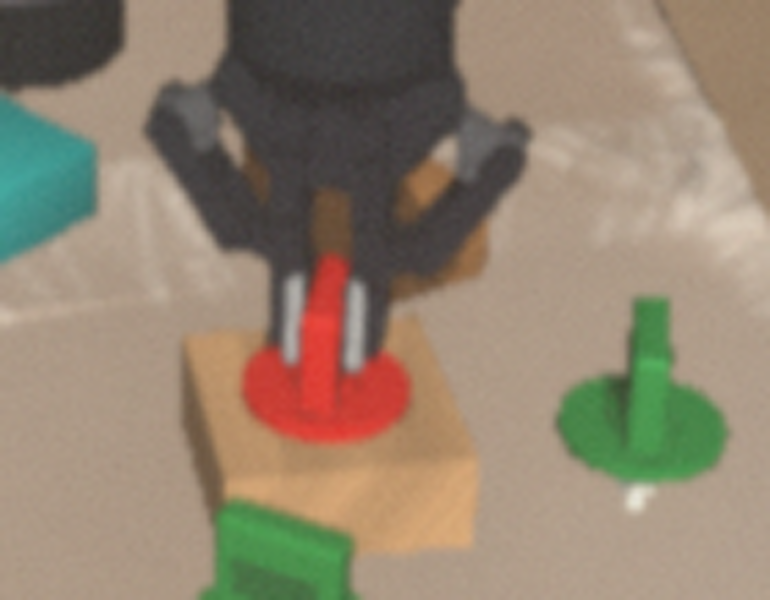

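```bash
python3 -m handwheel '{"dp":[[0,0,-2],[0,0,-5],[0,0,-9],[0,0,-10.5],[0,0,-10.5]],"dr":[[0,0,0],[0,0,0],[0,0,0],[0,0,0],[0,0,0]],"jaw":[1,1,1,1,1]}' 60
python3 - <<'E'
from h import *
go(555,-209.6,150,-84)
s=robot.capture("side")
cv2.imwrite("pics/p8.png",cv2.resize(s[180:340,280:460],(675,600),interpolation=2))
E
```

```text
t: 9.55
position: [456.3, 128.3, 163.5]
ee_rot: [[0.281, 0.96, 0.005], [0.96, -0.281, 0.0], [0.001, 0.005, -1.0]]
wrist_force: [-0.4, 0.4, -1.4]
grip_width: 0.149
t 9.55 pos [456.3 128.3 163.5] yawY -16.3 F [-0.4  0.4 -1.4] w 0.14912352631992226 q6 0.31904569255253906
dp cm [-29.66  18.96   1.4 ] drz 67.7 tilt [0.0048 0.0001]
```

View pics/p8.png

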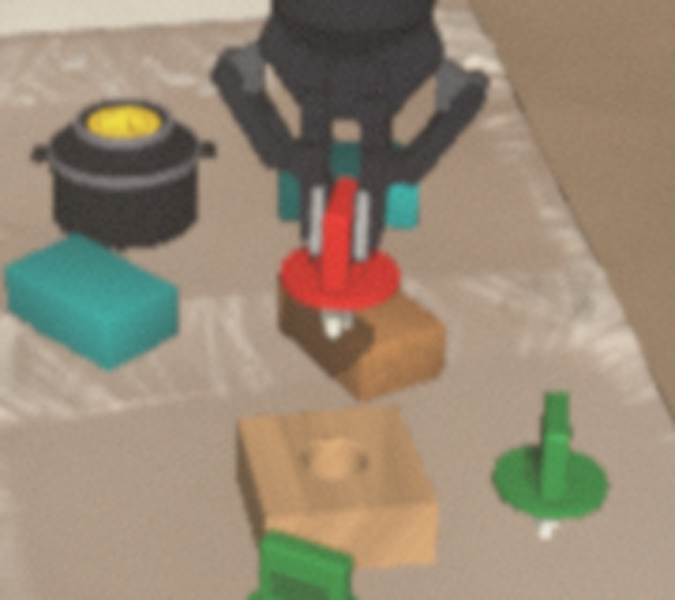

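The key is lifted clear of the rest and upright in the grip, with the stem tip at crop px (335,325). I'll carry it to the tank and turn it.

```bash
python3 -m handwheel '{"dp":[[-3,2,0],[-6.5,4,0],[-10,6.4,0],[-13.5,8.6,0],[-17,10.8,0],[-20.5,13,0],[-24,15.2,0],[-27,17.2,0],[-29.6,19,0],[-29.6,19,0],[-29.6,19,0],[-29.6,19,0]],"dr":[[0,0,8],[0,0,16],[0,0,24],[0,0,32],[0,0,40],[0,0,48],[0,0,56],[0,0,64],[0,0,67.7],[0,0,67.7],[0,0,67.7],[0,0,67.7]],"jaw":[1,1,1,1,1,1,1,1,1,1,1,1]}' 80
python3 - <<'E'
from h import *
go(555,-209.6,150,-84)
s=robot.capture("side");t=robot.capture("top");cv2.imwrite("pics/top9.png",t);cv2.imwrite("pics/side9.png",s)
cv2.imwrite("pics/p9.png",np.hstack([cv2.resize(s[150:270,230:390],(400,300),interpolation=2),cv2.resize(t[160:280,330:490],(400,300),interpolation=2)]))
E
```

```text
t: 10.8
position: [553.0, -207.9, 159.4]
ee_rot: [[0.994, 0.105, -0.003], [0.105, -0.994, 0.002], [-0.003, -0.002, -1.0]]
wrist_force: [-0.2, 0.7, 0.2]
grip_width: 0.147
t 10.8 pos [ 553.  -207.9  159.4] yawY -84.0 F [-0.2  0.7  0.2] w 0.14722553566671578 q6 0.9139041960646668
dp cm [0.18 0.2  0.94] drz 0.0 tilt [-0.0029  0.002 ]
```

View pics/p9.png

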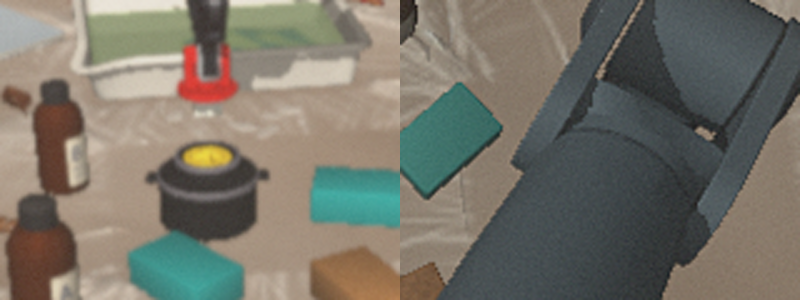

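```bash
python3 -m handwheel '{"dp":[[0.1,0.2,2],[0.2,0.2,3],[0.2,0.2,3],[0.2,0.2,3]],"dr":[[0,0,0],[0,0,0],[0,0,0],[0,0,0]],"jaw":[1,1,1,1]}' 80
python3 - <<'E'
from h import *
go(555,-209.6,100,-84)
s=robot.capture("side");cv2.imwrite("pics/side10.png",s)
p=robot.observe()["position"]
cv2.imwrite("pics/p10.png",cv2.resize(s[170:250,260:360],(750,600),interpolation=2))
m=blob(s,(0,150,80),(8,255,255),(285,170,345,230))|blob(s,(172,150,80),(180,255,255),(285,170,345,230))
ys,xs=np.nonzero(m);
for y in range(ys.min(),ys.max()+1):
    r=xs[ys==y]
    if len(r):print(y,r.min(),r.max(),end='; ')
print("pred flange L/R",proj("side",[p[0]+30,p[1],p[2]-13]),proj("side",[p[0]-30,p[1],p[2]-13]))
h=blob(s,(18,120,90),(35,255,255),(285,195,345,240));c=max(cv2.findContours(h,0,1)[0],key=cv2.contourArea);print("yellow bbox",cv2.boundingRect(c),"pred",proj("side",[555+23,-209.6,73]),proj("side",[555-23,-209.6,73]))
E
```

```text
t: 11.3
position: [556.2, -210.5, 131.3]
ee_rot: [[0.994, 0.105, -0.0], [0.105, -0.994, 0.0], [-0.0, -0.0, -1.0]]
wrist_force: [-0.7, 0.3, -0.7]
grip_width: 0.149
t 11.3 pos [ 556.2 -210.5  131.3] yawY -84.0 F [-0.7  0.3 -0.7] w 0.14893893070903663 q6 0.9134640842267668
dp cm [-0.11 -0.1   3.13] drz 0.0 tilt [-0.0004  0.0003]
179 304 305; 180 303 319; 181 303 319; 182 303 319; 183 303 319; 184 303 319; 185 303 319; 186 303 319; 187 303 319; 188 303 319; 189 303 319; 190 303 319; 191 303 320; 192 303 321; 193 301 322; 194 301 322; 195 301 322; 196 301 322; 197 301 321; 198 302 320; 199 304 319; 200 306 316; pred flange L/R [np.float64(299.8452265260369), np.float64(195.469450047354)] [np.float64(324.40447866270523), np.float64(194.895477119638)]
yellow bbox (303, 208, 20, 9) pred [np.float64(303.8723837992815), np.float64(212.5417871048307)] [np.float64(322.3824302407921), np.float64(212.08070843676978)]
```

View pics/p10.png

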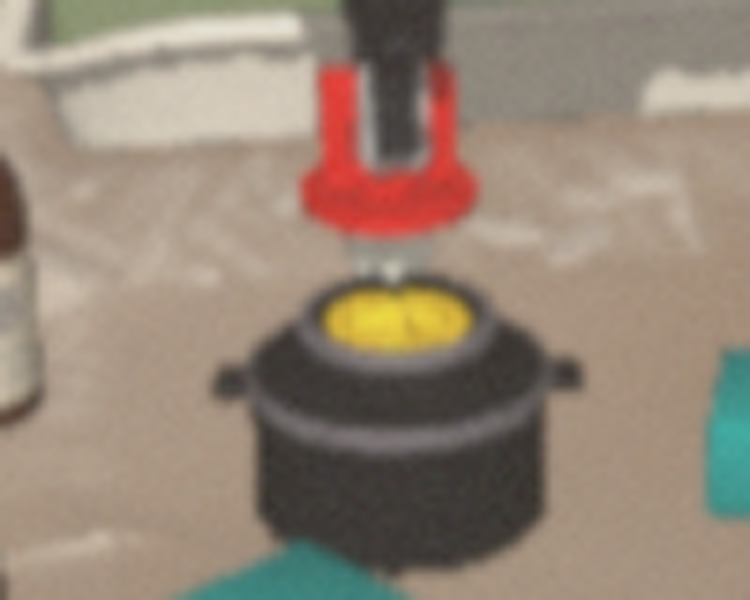

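```bash
python3 -m handwheel '{"dp":[[-0.1,-0.1,0.5],[-0.1,-0.1,1],[-0.1,-0.1,1.2],[-0.1,-0.1,1.2],[-0.1,-0.1,1.5],[-0.1,-0.1,1.8],[-0.1,-0.1,2.0],[-0.1,-0.1,2.0]],"dr":[[0,0,0],[0,0,0],[0,0,0],[0,0,0],[0,0,0],[0,0,0],[0,0,0],[0,0,0]],"jaw":[1,1,1,1,1,1,1,1]}' 80
python3 - <<'E'
from h import *
go(555,-209.6,91.5,-84)
s=robot.capture("side");cv2.imwrite("pics/p11.png",cv2.resize(s[170:250,260:360],(750,600),interpolation=2))
E
```

```text
t: 12.15
position: [555.0, -209.9, 110.8]
ee_rot: [[0.995, 0.104, -0.001], [0.104, -0.995, 0.0], [-0.001, -0.0, -1.0]]
wrist_force: [0.1, -0.5, -0.7]
grip_width: 0.147
t 12.15 pos [ 555.  -209.9  110.8] yawY -84.0 F [ 0.1 -0.5 -0.7] w 0.1470727138764624 q6 0.9138039667873434
dp cm [ 0.01 -0.03  1.93] drz -0.0 tilt [-0.0008  0.0004]
```

View pics/p11.png

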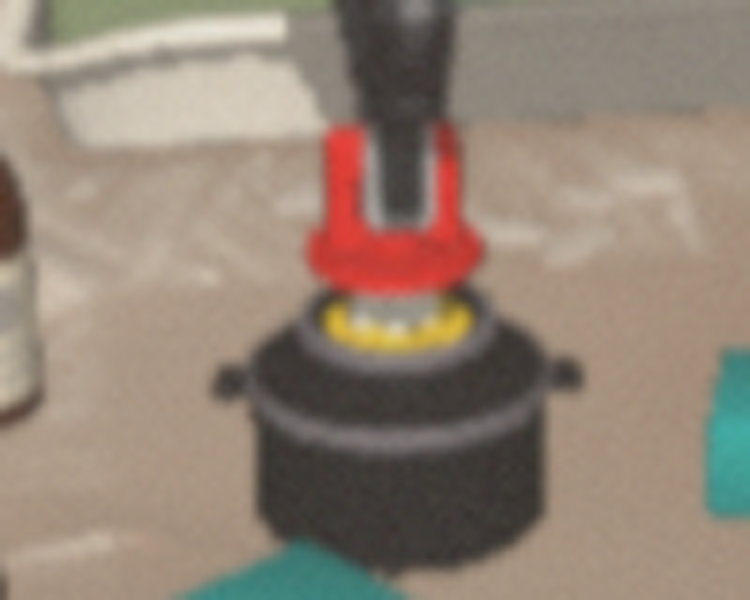

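The key is aligned and no force shows (flange at crop x 397, rim at 399). I'll continue down.

```bash
python3 -m handwheel '{"dp":[[0,0,0.3],[0,0,0.6],[0,0,0.9],[0,0,1.0],[0,0,1.0]],"dr":[[0,0,0],[0,0,0],[0,0,0],[0,0,0],[0,0,0]],"jaw":[1,1,1,1,1]}' 100
python3 -c "
from h import *
go(555,-209.6,91.5,-84);print(robot.observe()['moment'])"
```

```text
t: 12.7
position: [555.1, -210.0, 101.0]
ee_rot: [[0.995, 0.104, -0.0], [0.104, -0.995, 0.0], [-0.0, -0.0, -1.0]]
wrist_force: [0.4, -0.8, -0.2]
grip_width: 0.141
t 12.7 pos [ 555.1 -210.   101. ] yawY -84.0 F [ 0.4 -0.8 -0.2] w 0.14082630049393685 q6 0.9137885242144935
dp cm [-0.   -0.04  0.95] drz -0.0 tilt [-0.0005  0.0003]
[-0.03109066  0.02620214 -0.0445159 ]
```

Free insertion so far. Now I'll press against the spring.

```bash
python3 -m handwheel '{"dp":[[0,0,0.3],[0,0,0.5],[0,0,0.7],[0,0,0.8],[0,0,0.8],[0,0,0.8]],"dr":[[0,0,0],[0,0,0],[0,0,0],[0,0,0],[0,0,0],[0,0,0]],"jaw":[1,1,1,1,1,1]}' 100
python3 -c "
from h import *
go(555,-209.6,91.5,-84);print(robot.observe()['moment'])"
```

```text
t: 13.3
position: [555.7, -210.3, 93.9]
ee_rot: [[0.995, 0.104, 0.001], [0.104, -0.995, -0.0], [0.001, 0.001, -1.0]]
wrist_force: [-1.1, 0.9, 4.6]
grip_width: 0.147
t 13.3 pos [ 555.7 -210.3   93.9] yawY -84.0 F [-1.1  0.9  4.6] w 0.1470110450808566 q6 0.913804087581599
dp cm [-0.06 -0.07  0.24] drz -0.0 tilt [ 0.001  -0.0005]
[ 0.28917092  0.16961402 -0.00419732]
```

```bash
python3 -m handwheel '{"dp":[[-0.03,0,0.1],[-0.05,0,0.2],[-0.05,0,0.25],[-0.05,0,0.3],[-0.05,0,0.3]],"dr":[[0,0,0],[0,0,0],[0,0,0],[0,0,0],[0,0,0]],"jaw":[1,1,1,1,1]}' 100
python3 -c "
from h import *
go(555,-209.6,91.5,-84);print(robot.observe()['moment'])"
```

```text
t: 13.8
position: [555.6, -210.3, 91.8]
ee_rot: [[0.995, 0.104, 0.002], [0.104, -0.995, -0.0], [0.002, 0.001, -1.0]]
wrist_force: [-2.2, 2.4, 9.6]
grip_width: 0.149
t 13.8 pos [ 555.6 -210.3   91.8] yawY -84.0 F [-2.2  2.4  9.6] w 0.14904566637422723 q6 0.9133497893761068
dp cm [-0.05 -0.08  0.03] drz -0.0 tilt [ 0.0017 -0.0005]
[ 0.51001046  0.3552253  -0.01045151]
```

```bash
python3 -m handwheel '{"dp":[[0,-0.05,0.1],[0,-0.05,0.2],[0,-0.05,0.3],[0,-0.05,0.3]],"dr":[[0,0,0],[0,0,0],[0,0,0],[0,0,0]],"jaw":[1,1,1,1]}' 120
python3 - <<'E'
from h import *
go(555,-209.6,91.5,-84);print(robot.observe()['moment'])
s=robot.capture("side");cv2.imwrite("pics/p12.png",cv2.resize(s[170:250,260:360],(750,600),interpolation=2))
E
```

```text
t: 14.2
position: [555.7, -210.3, 91.8]
ee_rot: [[0.995, 0.105, 0.001], [0.105, -0.995, -0.001], [0.001, 0.001, -1.0]]
wrist_force: [-11.0, 4.9, 27.0]
grip_width: 0.14
t 14.2 pos [ 555.7 -210.3   91.8] yawY -84.0 F [-11.    4.9  27. ] w 0.1397055104150032 q6 0.9140496684874061
dp cm [-0.06 -0.08  0.03] drz 0.0 tilt [ 0.0007 -0.0011]
[ 0.937156    1.79206895 -0.05647655]
```

View pics/p12.png

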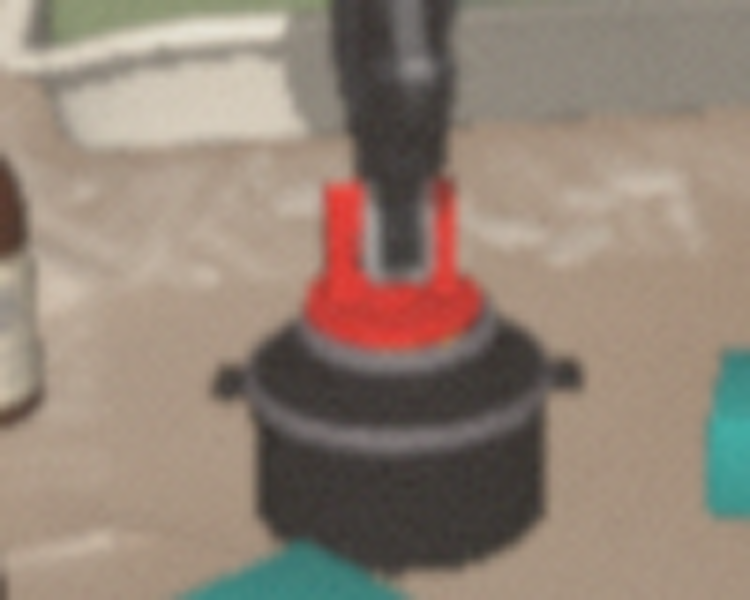

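The force rises to 27 N with no further travel (z 91.8, about 91.5 expected), so the flange is on the rim. There is side load (-11 N in x) and a faint yellow fleck at crop px (445,340), so I'll relieve the side load and recheck.

```bash
python3 -m handwheel '{"dp":[[-0.05,-0.03,-0.05],[-0.1,-0.05,-0.05],[-0.1,-0.05,-0.05],[-0.1,-0.05,-0.05]],"dr":[[0,0,0],[0,0,0],[0,0,0],[0,0,0]],"jaw":[1,1,1,1]}' 120
python3 - <<'E'
from h import *
go(555,-209.6,91.5,-84);print(robot.observe()['moment'])
s=robot.capture("side");cv2.imwrite("pics/p13.png",cv2.resize(s[192:225,290:334],(800,600),interpolation=2))
E
```

```text
t: 14.65
position: [555.6, -210.3, 91.8]
ee_rot: [[0.995, 0.104, 0.004], [0.104, -0.995, -0.002], [0.004, 0.003, -1.0]]
wrist_force: [-4.9, 2.9, 19.9]
grip_width: 0.149
t 14.65 pos [ 555.6 -210.3   91.8] yawY -84.0 F [-4.9  2.9 19.9] w 0.14893776508198736 q6 0.9136167447398024
dp cm [-0.06 -0.08  0.03] drz -0.0 tilt [ 0.004  -0.0023]
[ 0.60642485  0.85189935 -0.0012062 ]
```

View pics/p13.png

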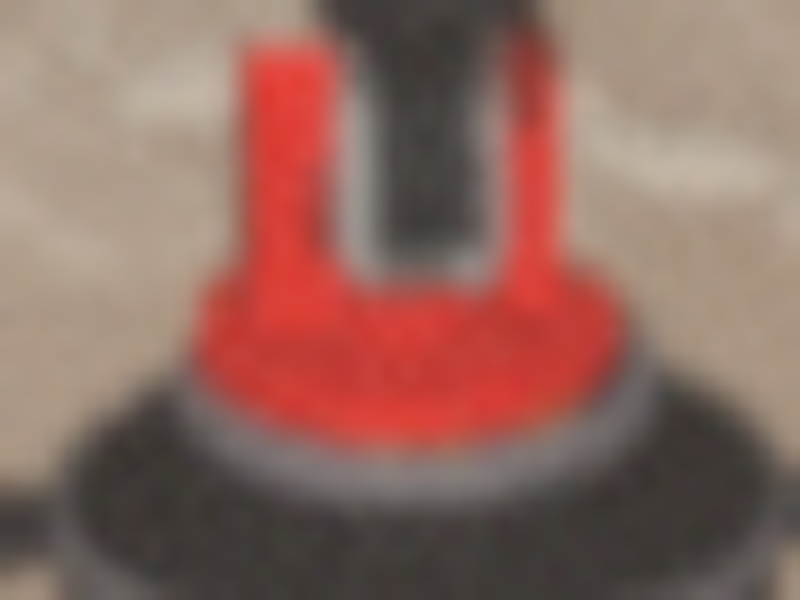

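The flange is flush all round the rim and the yellow has gone. It sits about 1 mm toward +x (flange centre at crop x 410, rim 420). I'll ease the press, centre it and press again.

```bash
python3 -m handwheel '{"dp":[[0,0,-0.15],[-0.1,-0.05,-0.2],[-0.2,-0.05,-0.2],[-0.2,-0.05,-0.2],[-0.2,-0.05,-0.05],[-0.2,-0.05,0.1],[-0.2,-0.05,0.15],[-0.2,-0.05,0.15]],"dr":[[0,0,0],[0,0,0],[0,0,0],[0,0,0],[0,0,0],[0,0,0],[0,0,0],[0,0,0]],"jaw":[1,1,1,1,1,1,1,1]}' 120
python3 - <<'E'
from h import *
go(555,-209.6,91.5,-84);print(robot.observe()['moment'])
s=robot.capture("side");cv2.imwrite("pics/p14.png",cv2.resize(s[192:225,290:334],(800,600),interpolation=2))
E
```

```text
t: 15.5
position: [554.7, -210.3, 91.8]
ee_rot: [[0.995, 0.104, 0.006], [0.104, -0.995, -0.003], [0.006, 0.004, -1.0]]
wrist_force: [-3.8, 4.1, 25.3]
grip_width: 0.141
t 15.5 pos [ 554.7 -210.3   91.8] yawY -84.0 F [-3.8  4.1 25.3] w 0.14067771957331898 q6 0.9122405511238447
dp cm [ 0.03 -0.06  0.03] drz -0.0 tilt [ 0.0063 -0.003 ]
[ 0.89896467  0.86798208 -0.05438525]
```

View pics/p14.png

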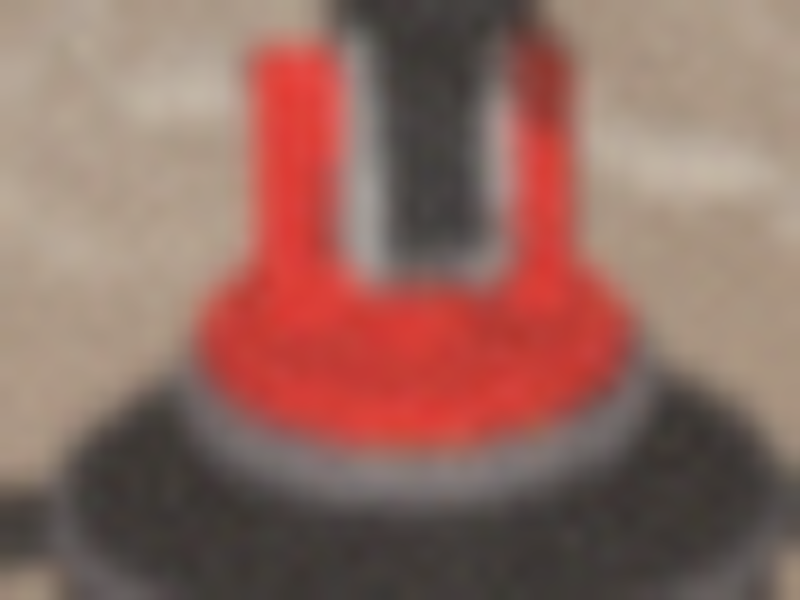

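Centred and flush (flange 418, rim 420). I'll check the whole scene once, with a short hold, before handing in.

```bash
python3 -m handwheel '{"dp":[[0,0,0],[0,0,0],[0,0,0],[0,0,0],[0,0,0]],"dr":[[0,0,0],[0,0,0],[0,0,0],[0,0,0],[0,0,0]],"jaw":[1,1,1,1,1]}' 120
python3 - <<'E'
from h import *
cv2.imwrite("pics/side15.png",robot.capture("side"));cv2.imwrite("pics/top15.png",robot.capture("top"))
a=cv2.imread("pics/side15.png");b=cv2.imread("pics/top15.png");cv2.imwrite("pics/p15.png",np.hstack([cv2.resize(a,(400,300)),cv2.resize(b,(400,300))]))
E
```

```text
t: 16.05
position: [554.7, -210.3, 91.8]
ee_rot: [[0.995, 0.104, 0.006], [0.104, -0.995, -0.003], [0.006, 0.004, -1.0]]
wrist_force: [-4.8, 4.5, 24.9]
grip_width: 0.143
```

View pics/p15.png

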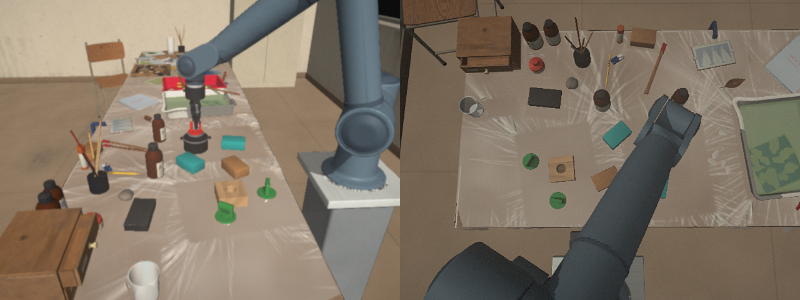

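The key is home, the cork lies flat on bare table (top px (605,178) in this montage), and nothing else has moved. I'll hand it in.

```bash
python3 -c "
from cell import robot
print(robot.job_done())"
```

```text
the job is handed in; nothing more can be done
None
```

I fitted the red key to the tank and handed the job in at about 16 s, still gripping it and pressing it home; no verdict was reported.

- **Cork:** I lifted it off the tank's mouth and laid it flat on bare table at about (420, -31) mm. Its centre is about 225 mm from the tank's axis.
- **Key:** I lifted it out of the rest, turned it about 68° to match the slots, and lowered it in with no measurable resistance until it met the spring. I then pressed it down onto the rim.
- **Last checks:** The tool stays at z = 91.8 mm (about 91.5 expected) with a steady 25 N press, and more push gave no further travel. The side picture shows the flange flush and centred on the rim. The last overview shows the bottles and look-alikes where they were, though the arm partly hides one turquoise block from above.
- **What disagreed:** On first pressing, the key sat about 1 mm off centre, with 11 N of side load. I eased off, centred it and pressed again; about 5 N of side load in each of x and y remains. I did not measure the plunger's travel directly.

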